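# Hand a panel over from vacuum to the screw clamp

## Robot

A 7-joint arm with a two-finger parallel gripper is mounted at the origin on a cart in front of the work surface, level with it; the furniture and walls round the work are solid. World frame = base frame: x ahead of the robot, y to its left, z up, the work surface at z = 0. Lengths are in mm, angles in rad, forces in N, time in s.
With the tool pointing down it reaches from about 425 to 1025 mm from the base axis. Payload 3.6 kg.
Tool frame: the origin (TCP) lies midway between the tips of the shut fingers; the grasp point (between the pads) lies 19 mm behind it; z points along the fingers, y is the direction in which the jaws open and shut (so a half turn about z gives the same grasp; the last joint's range is limited). The gripper opens to 85 mm and grips with 20 to 120 N. Pads are 22 mm wide; open, the fingers measure 114 mm over their backs; the gripper's body (76 mm by 85 mm) begins 54 mm behind the grasp point. The pads swing forward as they close: fully open they stand 13 mm farther back than shut.
Start: joints at [1.107, 0.591, 0.048, 1.609, -0.033, 0.943, -0.034], TCP at [262.038, -675.993, 231.302] pointing down, gripper open.
Joint ranges: [-2.69, 2.69], [-0.47, 2.24], [-1.27, 1.36], [0.19, 2.51], [-1.53, 4.68], [0.08, 2.07], [-3.09, 3.09]. Speed limits (rad/s): [2.57, 2.57, 3.14, 3.14, 3.14, 3.14, 3.14].

## Interface

Orientations are given as [roll, pitch, yaw] about the fixed x, y, z axes, in that order (R = Rz(yaw) Ry(pitch) Rx(roll)).
In Python, from rig import bot gives the robot as it stands. The module is installed in compiled form; this text tells all that it offers.
- The arm moves only by the shell command python3 -m inch 'ROWS' [OPENING]. ROWS is JSON, a list of rows, each a list of 2 entries, a list of its own where there are three numbers: the shift along the tool's x, y, z scaled (see below), then the turn, a rotation vector about the tool's x, y, z scaled (see below). In form: [[[dx, dy, dz], [rx, ry, rz]], ...]. A call has exactly 10 rows; each row is the pose to reach, as a shift and turn from the pose commanded when the call began, along the tool's axes at that moment; what a row does not reach only later rows make up. The controller multiplies each number of a shift by 0.25 m and each number of a turn by 30 degrees. A row lasts 1/8 s, in which the tool goes at most 62.5 mm and 10.7 degrees, less where a joint would pass 70% of its speed; a pose out of reach is approached as far as the arm can. A call with a number of a shift or a turn outside -1 to 1 is refused whole. A call with a gripper value outside its range is refused whole. OPENING is the opening, from 0 (shut) to 1 (fully open), set as the call begins (- or left out, the last holds). The fingers move at their own pace and stop on an object; the grip force is fixed at half the most. Time passes only in rows, so rows that repeat a pose let the fingers close, or fill a call up. It gives the time, the measured TCP pose, the force and the opening at its end, in the units of the state.
- bot.sense(): the state, without advancing time (a new reading comes with each control period).
- bot.grab_frame(name): name is "side" or "top" or "wrist"; returns a dict with "color" (420x560x3 uint8, red, green, blue), "z_map" (420x560 float32, mm along the optical axis (not along the pixel's ray), 0 where there is no reading), "fx", "fy", "cx", "cy" (pixels), "world_to_cam" (4x4, takes a point from world to camera coordinates); the wrist camera has in their place "tool_from_camera" (4x4, takes a point from camera to tool coordinates, whose origin is the TCP and whose axes are the flange's). Camera axes: x right, y down, z forward; pixel columns grow to the right and rows downward; lengths in mm; the calibration is good to about 2 mm. A picture is of the moment at which its call begins: read the wrist's pose just before it.
- bot.sign_off(): hands the job in, once; it reports no verdict.
The state is a dict: "clock": time; "qpos": joint angles; "dq": joint speeds; "tau": joint torques, N m; "tool_pos": TCP position; "tcp_rot": TCP orientation; "wrist_force": force on the tool from outside, world axes, zero at the start; "ft_torque": the same for the moment, N m; "gripper_width": opening from 0.0 (shut) to 1.0 (fully open).
Only numpy, scipy, OpenCV 4.12 (cv2) and the standard library are available. Lean on these libraries where they do the work, as an engineer would, in place of code of your own. Each camera call takes 0.05 s, during which the arm holds its last target.

## Task

The plywood panel is about to be cut through and will lose its suction, so clamp it first: push the orange clamp lever round clockwise until the shoe meets the panel, then on until it is snug but not cranked hard, with the lever pointing about straight away from the blue column. Only then close the four black vacuum valve levers, sweeping them over from upright to lying flat with one finger drag along the row. Leave the red lever upright, and do not shift the panel or the things lying about.

Things in the scene. Friction and masses are not known exactly. Their poses are not given: they have to be found in the camera images.
- clamp: Blue screw hold-down bolted to the bed. Origin on the bed under the vertical spindle, z up. Its column (24 x 22 mm, 74 mm high) stands 62 mm off along +y; an arm and a 31 mm round boss, top 76 mm above the bed, carry the spindle over the panel's edge. Two fixed metal straps with wing bolts, up to 64 mm high, hold the panel's far edge at x = 60 to 190 mm, y = -18 and -88 mm
- clamp_screw (a joint): Turn of the orange lever, rad, 0 to 3.6, growing clockwise from above. In the clamp's frame the lever points 0.977 rad minus this value from +x toward +y. The shoe meets the panel at about 1.9; snug is about 2.55 (lever along the clamp's -y, straight away from the column), 2.25 to 2.85 is fine. Needs about 2 N at 50 mm radius, 3 N when snug; stays where it is left
- lever_end (a point): Centre of the 17 mm ball at the end of the one-sided orange clamping lever, 66 mm from the spindle axis. The lever is a round bar 12 mm thick, 3 mm lower at its middle than at the ball; it sinks 12 mm a turn. Below it only the 12 mm spindle stands between 76 and 100 mm above the bed, so a closed gripper's fingertips reaching down to about 98 mm can push the bar round at 50 mm radius
- clamp_shoe: Black rubber shoe, 28 mm across, at the foot of the spindle; origin at the middle of its underside. It is sprung: after touching it presses about 35 N more for each radian of lever, and does not turn
- panel: Loose plywood panel 220 x 140 x 18 mm with a routed groove, flat on the bed under the clamp shoe; origin at the middle of its underside; its long side lies along the clamp's x
- valve_bank: Vacuum manifold fixed on the bed: aluminium header 340 mm long along y, 30 x 30 mm, top 92 mm above the bed, five brass valves under it, dial gauge (top 135 mm) at y = +150 mm. Origin on the bed under the row; -x is the lever side, z up. Lever pivots at z = 38 mm: red at y = +132 mm, black levers 1 to 4 at y = +42, -14, -70, -126 mm
- lever_1 (a joint): Black valve lever nearest the red one: 0 = upright (open), 1.571 = lying flat toward the bank's -y (closed). It swings in the plane x = -43 mm of the bank on an extended stem (lever 15 mm deep in x, 9 mm thick, reaching 44 mm from the pivot), about 28 mm in front of the header; the valve hubs end at x = -23 mm. Resists with 0.05 N m, stays where it is left
- lever_2 (a joint): Second black valve lever, as lever_1. A fingertip drawn along the lever plane toward -y, its end 8 to 11 mm above pivot height (z = 46 to 49 mm), pushes each lever down flat and slides on over it; force 5 to 10 N
- lever_3 (a joint): Third black valve lever, as lever_1. To start the drag there is 81 mm free between the upright red lever and lever 1
- lever_4 (a joint): Fourth black valve lever, at the bank's -y end, as lever_1. Flat, its tip lies at y = -170 mm; nothing stands beyond it for 80 mm, so the drag can run on past y = -190 mm
- red_lever (a joint): Red valve lever (another zone of the bed, to stay open): 0 = upright, 1.571 = flat
- screw_tub: Grey tub of screws, 71 x 71 x 55 mm, a bystander behind the bank; origin at the middle of its underside
- tape_measure: Yellow tape measure, 38 x 90 x 66 mm, a bystander; origin at the middle of its underside
- hex_key_1: Black hex key, 36 x 99 x 9 mm, lying nearer the robot, a bystander; origin at the middle of its underside

How it is judged:
By the outcome, as a careful person would: the job done as asked, in the order asked, and still so for the second after the job is handed in, with the robot touching nothing.
It also fails if it takes over 48 s, if anything falls off the work surface, if the arm or the gripper's body presses on something with over 40 N, if the wrist force passes 120 N, or if a joint passes its speed limit or range.

## Working session

There is one attempt and no reset: what is moved stays moved. The work goes in short steps, Python scripts to look and compute and a shell command to move; the robot and the scene stay as the last step left them, time stands still between calls to the robot, and variables do not carry over. Pictures are saved under pics/ and viewed, and the job is handed in when it is done.

```bash
mkdir -p pics; cat > h.py <<'E'
from rig import bot
import numpy as np, cv2, pickle
def grab(n,tag):
    s=bot.sense(); f=bot.grab_frame(n); f['state']=s
    cv2.imwrite(f'pics/{tag}.png',f['color'][:,:,::-1]); pickle.dump(f,open(f'{tag}.pkl','wb')); return f
def load(tag): return pickle.load(open(f'{tag}.pkl','rb'))
def pts(f):
    z=f['z_map'];v,u=np.mgrid[:420,:560]
    P=np.stack([(u-f['cx'])/f['fx']*z,(v-f['cy'])/f['fy']*z,z,np.ones_like(z)],-1)
    M=np.linalg.inv(f['world_to_cam']); W=(P@M.T)[...,:3]; W[z==0]=np.nan
    return W
E
python3 - <<'E'
from h import *
for n in('side','top'):
    f=grab(n,n+'0'); print(n,f['fx'],f['cx'],f['cy'],np.linalg.inv(f['world_to_cam']).round(2).tolist())
s=bot.sense(); print({k:np.round(v,3).tolist() for k,v in s.items()})
E
```

```text
side 407.73952535726187 278.53182354849787 205.08771001125464 [[0.78, -0.37, 0.5, 94.87], [-0.62, -0.49, 0.61, -460.22], [0.02, -0.79, -0.61, 649.74], [0.0, 0.0, 0.0, 1.0]]
top 399.1470894196476 282.0832126262504 217.02152704397145 [[-0.02, -0.99, 0.16, 392.59], [-1.0, 0.02, -0.0, 70.4], [-0.0, -0.16, -0.99, 1040.68], [0.0, 0.0, 0.0, 1.0]]
{'clock': 0.1, 'qpos': [1.108, 0.592, 0.048, 1.61, -0.033, 0.943, -0.034], 'dq': [0.001, -0.004, 0.0, -0.005, -0.0, -0.0, -0.001], 'tau': [0.004, -55.0, 1.553, -19.883, 0.01, 0.004, 0.0], 'tool_pos': [261.774, -675.289, 230.24], 'tcp_rot': [-3.14, 0.0, 0.37], 'wrist_force': [0.572, -0.253, -0.443], 'ft_torque': [-0.012, -0.003, 0.019], 'gripper_width': 1.001}
```

View pics/side0.png

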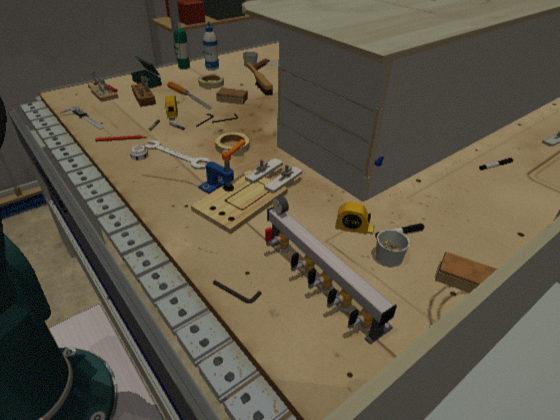

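View pics/top0.png

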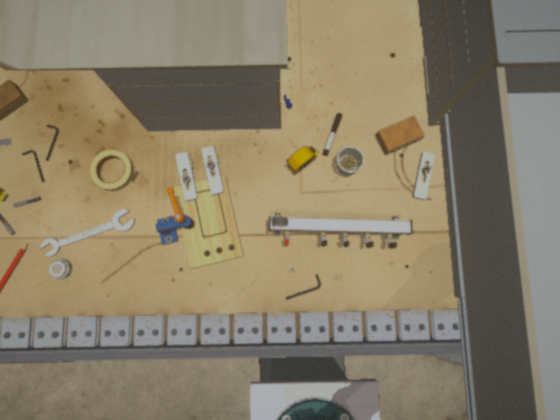

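```bash
python3 - <<'E'
from h import *
for n in('top0','side0'):
    f=load(n); W=pts(f); hsv=cv2.cvtColor(f['color'],cv2.COLOR_RGB2HSV)
    print(n)
    M={'orange':(5,18,190,130),'blue':(100,125,120,60),'red':(0,4,150,80)}
    for k,(a,b,s,v) in M.items():
        m=((hsv[...,0]>=a)&(hsv[...,0]<=b)&(hsv[...,1]>s)&(hsv[...,2]>v)).astype(np.uint8)
        nn,l,st,c=cv2.connectedComponentsWithStats(m)
        for i in range(1,nn):
            if st[i,4]>12:
                w=W[l==i]; print(k,c[i].round(),st[i,4],np.nanmedian(w,0).round(),np.nanmin(w,0).round(),np.nanmax(w,0).round())
f=load('top0');W=pts(f)
for (u,v) in [(330,227),(275,222),(405,227),(272,218),(272,233),(410,220),(410,234),(200,60),(280,60),(280,125),(420,60),(480,100),(210,250),(185,175),(212,170),(285,241),(322,241),(345,241),(367,241),(390,241),(315,395),(200,225)]:
    print((u,v),W[v,u].round())
f=load('side0')
cv2.imwrite('pics/sidez.png',cv2.resize(f['color'][120:350,160:440,::-1],None,fx=2.6,fy=2.6,interpolation=2))
f=load('top0')
cv2.imwrite('pics/topz.png',cv2.resize(f['color'][130:290,150:430,::-1],None,fx=2.8,fy=2.8,interpolation=2))
E
```

```text
top0
orange [175. 202.] 95 [585. 321. 132.] [537. 301. 126.] [616. 336. 139.]
orange [ 17. 257.] 41 [471. 756.   8.] [453. 745.   4.] [489. 771.  11.]
orange [  6. 276.] 66 [423. 780.   8.] [393. 766.   2.] [449. 796.  12.]
blue [288. 103.] 14 [819.  51. 137.] [814.  48. 133.] [828.  53. 139.]
side0
orange [233. 147.] 70 [578. 316. 131.] [540. 300. 127.] [615. 330. 138.]
blue [379. 160.] 26 [822.  49. 136.] [811.  39. 131.] [844.  62. 139.]
blue [218. 168.] 115 [540. 341.  73.] [525. 295.  69.] [560. 377.  77.]
blue [221. 182.] 17 [558. 360.   9.] [535. 303.   6.] [565. 369.  53.]
blue [208. 187.] 66 [519. 357.   9.] [501. 344.   6.] [534. 385.  13.]
red [110.  87.] 17 [ 517. 1050.   67.] [ 512. 1010.   61.] [ 521. 1083.   72.]
red [118. 138.] 74 [429. 776.   7.] [369. 742.   3.] [490. 809.  10.]
red [268. 230.] 15 [490.  57.  81.] [485.  55.  78.] [497.  62.  82.]
(330, 227) [523. -45.  88.]
(275, 222) [532.  87. 129.]
(405, 227) [ 519. -223.   93.]
(272, 218) [547.  95.  91.]
(272, 233) [522.  98.   1.]
(410, 220) [ 549. -266.    2.]
(410, 234) [ 503. -238.   82.]
(200, 60) [782. 209. 393.]
(280, 60) [778.  69. 394.]
(280, 125) [807.  71.  34.]
(420, 60) [ 1.006e+03 -3.280e+02 -1.000e+00]
(480, 100) [ 776. -364.  225.]
(210, 250) [479. 257.  17.]
(185, 175) [683. 329.   3.]
(212, 170) [690. 253.  20.]
(285, 241) [501.  64.  -3.]
(322, 241) [494. -29.  41.]
(345, 241) [493. -87.  39.]
(367, 241) [ 492. -142.   42.]
(390, 241) [ 491. -199.   43.]
(315, 395) [118.  -2.  -2.]
(200, 225) [544. 283.  19.]
```

View pics/sidez.png

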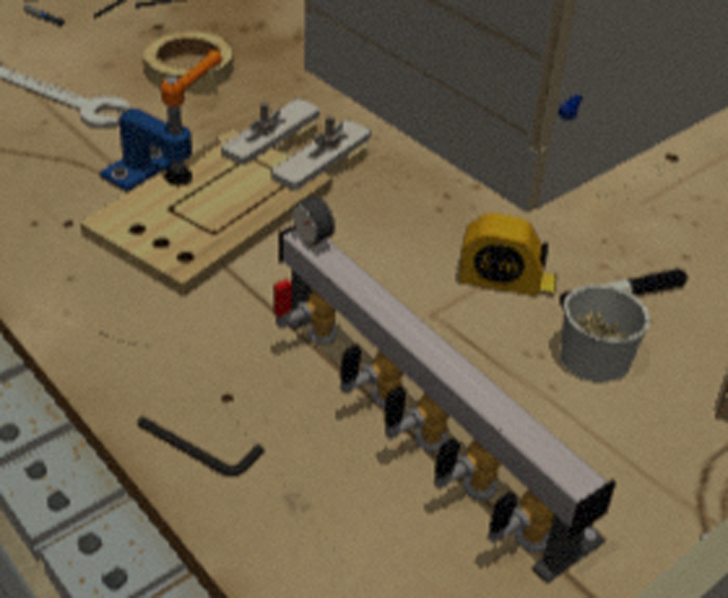

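View pics/topz.png

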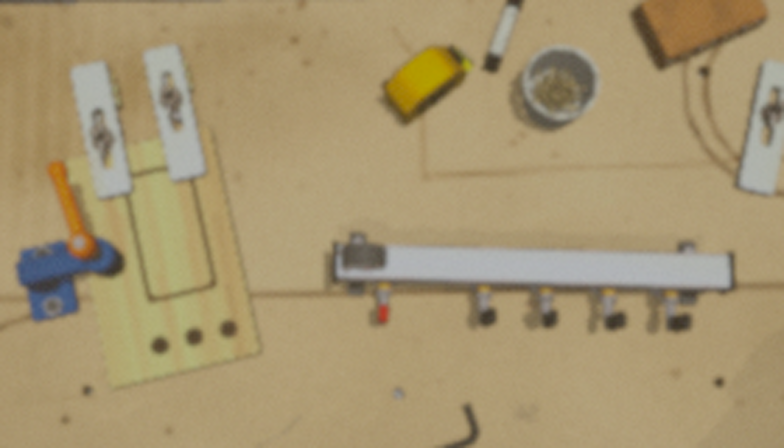

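```bash
python3 - <<'E'
from h import *
W=np.concatenate([pts(load('top0')).reshape(-1,3),pts(load('side0')).reshape(-1,3)])
W=W[~np.isnan(W[:,0])]
xs=np.arange(100,1000,75); ys=np.arange(500,-900,-75)
print('y\\x',xs)
for y in ys:
    r=[]
    for x in xs:
        m=(abs(W[:,0]-x)<37)&(abs(W[:,1]-y)<37); r.append(int(W[m,2].max()) if m.any() else -99)
    print(y,r)
# header
for n in('top0','side0'):
    f=load(n);w=pts(f).reshape(-1,3);c=f['color'].reshape(-1,3).astype(int)
    m=(w[:,2]>84)&(w[:,2]<100)&(abs(w[:,1]+70)<185)&(abs(w[:,0]-525)<35)
    q=w[m]; rc=cv2.minAreaRect(q[:,:2].astype(np.float32)); print(n,'header',rc,cv2.boxPoints(rc).round(1).tolist(),np.median(q[:,2]))
    v=np.polyfit(q[:,1],q[:,0],1);print('slope',v, np.median(q,0))
    # levers dark
    m=(c.max(1)<60)&(w[:,2]>45)&(w[:,2]<90)&(abs(w[:,0]-490)<25)&(w[:,1]<40)&(w[:,1]>-260)
    img=m.reshape(420,560).astype(np.uint8); nn,l,st,ce=cv2.connectedComponentsWithStats(img)
    for i in range(1,nn):
        if st[i,4]>8: ww=w[(l==i).ravel()]; print('lev',ce[i].round(),st[i,4],np.median(ww,0).round(1),ww.min(0).round(),ww.max(0).round())
    # orange lever
    hsv=cv2.cvtColor(f['color'],cv2.COLOR_RGB2HSV); 
    m=((hsv[...,0]>=5)&(hsv[...,0]<=18)&(hsv[...,1]>180)&(hsv[...,2]>110)).ravel()&(w[:,2]>90)&(abs(w[:,1]-310)<60)
    q=w[m]; v=cv2.fitLine(q.astype(np.float32),cv2.DIST_HUBER,0,.01,.01).ravel(); t=(q-v[3:])@v[:3]
    print('orange',v.round(3),(v[3:]+v[:3]*t.min()).round(1),(v[3:]+v[:3]*t.max()).round(1),'ang',np.degrees(np.arctan2(v[1],v[0])))
    # panel top
    m=(w[:,2]>11)&(w[:,2]<26)&(w[:,0]>400)&(w[:,0]<720)&(w[:,1]>180)&(w[:,1]<345)
    q=w[m];print('panel',cv2.minAreaRect(q[:,:2].astype(np.float32)))
    m=(w[:,2]>62)&(w[:,2]<82)&(w[:,0]>480)&(w[:,0]<620)&(w[:,1]>250)&(w[:,1]<420)
    q=w[m];print('blue top',cv2.minAreaRect(q[:,:2].astype(np.float32)),np.median(q,0))
E
```

```text
y\x [100 175 250 325 400 475 550 625 700 775 850 925]
500 [-792, -55, -18, 4, 8, 6, 15, 29, 29, 396, 396, 395]
425 [-791, -57, -20, 5, 7, 4, 12, 5, 24, 395, 396, 395]
350 [-794, -57, -20, 7, 5, 22, 136, 139, 63, 396, 396, 395]
275 [-793, -55, -20, 5, 19, 23, 136, 49, 66, 395, 395, 395]
200 [-692, -57, -19, 5, 6, 23, 22, 32, 33, 396, 395, 395]
125 [5, 4, -19, 6, 6, 5, 130, 7, 5, 395, 396, 395]
50 [80, 4, -21, 11, 11, 84, 137, 5, 68, 396, 395, 395]
-25 [342, 5, -20, 5, 13, 84, 95, 5, 68, 57, 4, 4]
-100 [432, 3, -19, 5, 6, 94, 96, 4, 57, 53, 20, 5]
-175 [542, 4, -20, 4, 5, 96, 96, 3, 57, 38, 5, 4]
-250 [-790, -56, -22, 4, 4, 94, 96, 15, 36, 39, 37, 5]
-325 [241, 304, 305, 305, 305, 305, 305, 305, 306, 372, 373, 372]
-400 [251, 307, 307, 307, 308, 307, 307, 306, 306, 372, 373, 372]
-475 [-790, -99, -99, -99, -99, -99, 44, 44, 43, 371, 372, 371]
-550 [45, 44, 44, 44, 46, 45, 45, 44, 45, 44, 169, -99]
-625 [-733, 39, 44, 43, 44, 47, 44, 44, 45, 44, 164, -99]
-700 [-738, -99, -99, -99, -99, -99, -99, -99, -99, 41, 54, -99]
-775 [-99, -99, -99, -99, -99, -99, -99, -99, -99, -99, -99, -99]
-8
[... 1588 characters left out ...]
5 -152.1   69.2] [ 510. -159.   66.] [ 511. -145.   75.]
lev [332. 296.] 107 [ 478.9 -148.    69. ] [ 475. -151.   45.] [ 489. -141.   83.]
lev [373. 314.] 213 [ 508.2 -227.    71.5] [ 504. -243.   45.] [ 515. -166.   89.]
lev [353. 317.] 109 [ 475.9 -204.    71.5] [ 471. -207.   46.] [ 487. -197.   84.]
orange [9.44000e-01 3.29000e-01 1.80000e-02 5.78189e+02 3.16097e+02 1.30657e+02] [540.3 302.9 129.9] [614.2 328.6 131.3] ang 19.19218
panel ((584.2025756835938, 268.59014892578125), (280.7284851074219, 143.85821533203125), 11.921825408935547)
blue top ((542.6845092773438, 334.8497314453125), (29.721906661987305, 87.40667724609375), 10.909059524536133) [538.46047126 329.25038483  72.24763276]
```

```bash
python3 -m inch '[[[0,0,-0.04],[0,0,0]],[[0,0,-0.12],[0,0,0]],[[0,0,-0.24],[0,0,0]],[[0,0,-0.38],[0,0,0]],[[0,0,-0.52],[0,0,0]],[[0,0,-0.66],[0,0,0]],[[0,0,-0.76],[0,0,0]],[[0,0,-0.8],[0,0,0]],[[0,0,-0.8],[0,0,0]],[[0,0,-0.8],[0,0,0]]]' 0
```

```text
clock: 1.35
tool_pos: [261.8, -675.3, 429.9]
tcp_rot: [-3.139, 0.0, 0.37]
wrist_force: [-0.0, -1.0, 0.3]
gripper_width: 0.004
```

```bash
python3 -m inch '[[[0.04,-0.04,0],[0,0,0]],[[0.12,-0.12,0],[0,0,-0.1]],[[0.26,-0.26,0],[0,0,-0.25]],[[0.42,-0.42,0],[0,0,-0.4]],[[0.58,-0.58,0],[0,0,-0.55]],[[0.74,-0.74,0],[0,0,-0.7]],[[0.87,-0.87,0],[0,0,-0.85]],[[0.96,-0.96,0],[0,0,-0.95]],[[1,-1,0],[0,0,-1]],[[1,-1,0],[0,0,-1]]]'; python3 -c "
from h import *
print(bot.sense()['qpos'])"
```

```text
clock: 2.6
tool_pos: [404.8, -352.7, 431.2]
tcp_rot: [3.142, 0.0, 0.894]
wrist_force: [-0.2, -1.2, 0.5]
gripper_width: -0.0
[ 0.77205447  0.17041651 -0.16514225  1.77419572  0.03044539  1.19943088
 -0.07898286]
```

```bash
python3 -m inch '[[[0.04,-0.02,0],[0,0,0]],[[0.12,-0.06,0],[0,0,-0.1]],[[0.26,-0.15,0],[0,0,-0.25]],[[0.42,-0.24,0],[0,0,-0.4]],[[0.58,-0.33,0],[0,0,-0.55]],[[0.74,-0.42,0],[0,0,-0.7]],[[0.87,-0.5,0],[0,0,-0.85]],[[0.96,-0.55,0],[0,0,-0.95]],[[1,-0.57,0],[0,0,-1]],[[1,-0.57,0],[0,0,-1]]]'; python3 -c "
from h import *
f=grab('wrist','w1');print(f['state']['tool_pos'],f['state']['tcp_rot'],f['state']['qpos'].round(2) if hasattr(f['state']['qpos'],'round') else f['state']['qpos'],f['tool_from_camera'].round(3).tolist(),f['fx'])"
```

```text
clock: 3.85
tool_pos: [450.4, -68.2, 431.3]
tcp_rot: [-3.142, 0.0, 1.418]
wrist_force: [0.1, -0.4, -0.5]
gripper_width: -0.002
[450.43413934 -68.21220646 431.26525402] [-3.14153520e+00  4.14484595e-04  1.41800062e+00] [ 0.47  0.06 -0.44  1.91  0.03  1.18 -0.13] [[-0.001, -0.955, -0.296, 76.26], [1.0, -0.001, -0.0, -0.068], [0.0, -0.296, 0.955, -141.603], [0.0, 0.0, 0.0, 1.0]] 348.1601348758127
```

View pics/w1.png

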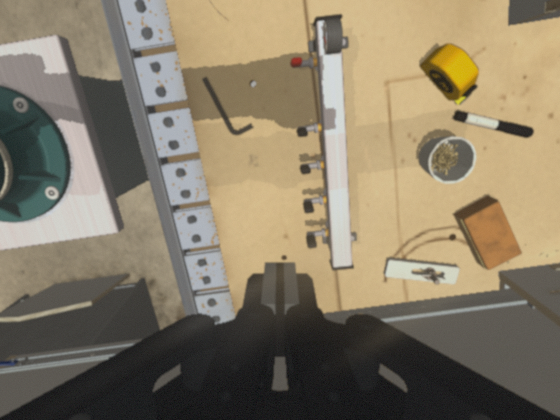

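```bash
cat >> h.py <<'E'
from scipy.spatial.transform import Rotation as Ro
def wpts(f):
    z=f['z_map'];v,u=np.mgrid[:420,:560]
    P=np.stack([(u-f['cx'])/f['fx']*z,(v-f['cy'])/f['fy']*z,z,np.ones_like(z)],-1)
    T=np.eye(4);T[:3,:3]=Ro.from_euler('xyz',f['state']['tcp_rot']).as_matrix();T[:3,3]=f['state']['tool_pos']
    W=(P@(T@f['tool_from_camera']).T)[...,:3]; W[z==0]=np.nan
    return W
E
python3 - <<'E'
from h import *
f=load('w1');W=wpts(f);w=W.reshape(-1,3);c=f['color'].reshape(-1,3).astype(int)
print('table',np.nanmedian(W[100:130,255:285].reshape(-1,3),0))
m=(w[:,2]>84)&(w[:,2]<100)&(abs(w[:,1]+70)<185)&(abs(w[:,0]-525)<35)
q=w[m];print('header',cv2.minAreaRect(q[:,:2].astype(np.float32)),np.median(q[:,2]),np.polyfit(q[:,1],q[:,0],1))
hsv=cv2.cvtColor(f['color'],cv2.COLOR_RGB2HSV).reshape(-1,3)
for nm,mm in (('blk',(c.max(1)<70)),('red',(hsv[:,1]>170)&((hsv[:,0]<5)|(hsv[:,0]>174)))):
    m=mm&(w[:,2]>60)&(w[:,2]<92)&(abs(w[:,0]-487)<25)&(w[:,1]<100)&(w[:,1]>-240)
    nn,l,st,ce=cv2.connectedComponentsWithStats(m.reshape(420,560).astype(np.uint8))
    for i in range(1,nn):
        if st[i,4]>8: ww=w[(l==i).ravel()]; print(nm,ce[i].round(),st[i,4],np.median(ww,0).round(1),ww.min(0).round(),ww.max(0).round())
E
```

```text
table [444.26236883  -2.36981651  -1.00546594]
header ((528.46337890625, -67.83869934082031), (345.9693603515625, 32.915435791015625), 87.26192474365234) 90.85301899057589 [3.96184437e-02 5.30523281e+02]
blk [302. 131.] 53 [487.1 -30.1  79.8] [482. -35.  61.] [493. -26.  83.]
blk [305. 169.] 41 [484.4 -81.8  79. ] [479. -86.  63.] [489. -80.  83.]
blk [308. 206.] 40 [ 482.3 -139.3   74. ] [ 477. -143.   61.] [ 486. -138.   82.]
red [296.  61.] 41 [492.1  59.9  80.8] [486.  57.  79.] [497.  63.  83.]
```

```bash
python3 -m inch '[[[0.04,0.01,0],[0,0,0]],[[0.12,0.03,0.02],[0,0,-0.1]],[[0.26,0.07,0.05],[0,0,-0.25]],[[0.42,0.11,0.1],[0,0,-0.4]],[[0.58,0.15,0.15],[0,0,-0.55]],[[0.74,0.2,0.2],[0,0,-0.7]],[[0.87,0.23,0.24],[0,0,-0.85]],[[0.96,0.26,0.27],[0,0,-0.93]],[[1,0.27,0.28],[0,0,-0.96]],[[1,0.27,0.28],[0,0,-0.96]]]'; python3 -c "
from h import *
f=grab('wrist','w2');print(f['state']['tool_pos'],f['state']['tcp_rot'],np.round(f['state']['qpos'],2))
W=wpts(f);w=W.reshape(-1,3);hsv=cv2.cvtColor(f['color'],cv2.COLOR_RGB2HSV)
for nm,f,w in (('w2',f,w),):
    m=((hsv[...,0]>=5)&(hsv[...,0]<=18)&(hsv[...,1]>180)&(hsv[...,2]>110)).ravel()&(w[:,2]>90)&(abs(w[:,1]-310)<60)
    q=w[m]; v=cv2.fitLine(q.astype(np.float32),cv2.DIST_HUBER,0,.01,.01).ravel(); t=(q-v[3:])@v[:3]
    print('orange',len(q),v.round(3),(v[3:]+v[:3]*t.min()).round(1),(v[3:]+v[:3]*t.max()).round(1),'ang',np.arctan2(v[1],v[0]))
    b=((hsv[...,0]>=100)&(hsv[...,0]<=125)&(hsv[...,1]>120)).ravel()
    m=b&(w[:,2]>64)&(w[:,2]<82)&(w[:,0]>480)&(w[:,0]<620)&(w[:,1]>250)&(w[:,1]<420)
    q=w[m];print('blue top',cv2.minAreaRect(q[:,:2].astype(np.float32)),np.median(q,0))
    m=(w[:,2]>13)&(w[:,2]<23)&(w[:,0]>400)&(w[:,0]<720)&(w[:,1]>180)&(w[:,1]<345)
    q=w[m];print('panel',cv2.minAreaRect(q[:,:2].astype(np.float32)),np.median(q[:,2]))
"
```

```text
clock: 5.15
tool_pos: [555.5, 168.4, 361.1]
tcp_rot: [-3.141, -0.0, 1.92]
wrist_force: [0.0, -0.4, -0.4]
gripper_width: -0.003
[555.46047572 168.40093869 361.06581537] [-3.14088575e+00 -1.89246133e-05  1.91983839e+00] [ 0.12  0.34 -0.64  1.77  0.22  1.11 -0.25]
orange 1078 [9.44000e-01 3.26000e-01 5.20000e-02 5.82922e+02 3.21438e+02 1.30597e+02] [539.9 306.6 128.2] [618.2 333.6 132.5] ang 0.3323306
blue top ((543.8638916015625, 329.9388122558594), (24.88579559326172, 67.28324127197266), 12.915487289428711) [541.74214387 342.56392635  72.94491156]
panel ((585.3626708984375, 271.6018981933594), (279.593994140625, 140.07833862304688), 12.233736991882324) 16.941731068710794
```

View pics/w2.png

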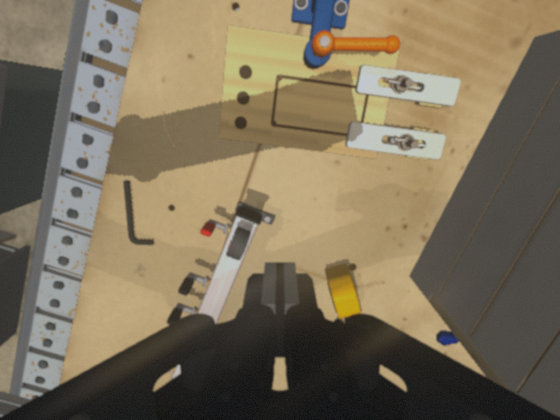

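```bash
python3 -m inch '[[[0.06,0.03,0],[0,0,0]],[[0.18,0.09,0.02],[0,0,0]],[[0.35,0.18,0.06],[0,0,0]],[[0.5,0.26,0.14],[0,0,0]],[[0.61,0.32,0.26],[0,0,0]],[[0.652,0.34,0.42],[0,0,0]],[[0.652,0.34,0.58],[0,0,0]],[[0.652,0.34,0.72],[0,0,0]],[[0.652,0.34,0.8],[0,0,0]],[[0.652,0.34,0.8],[0,0,0]]]'; python3 -c "
from h import *
f=grab('top','t2');f=grab('side','s2')"
```

```text
clock: 6.45
tool_pos: [579.1, 350.1, 160.3]
tcp_rot: [-3.139, 0.001, 1.919]
wrist_force: [-0.3, 0.3, -0.3]
gripper_width: 0.0
```

View pics/s2.png

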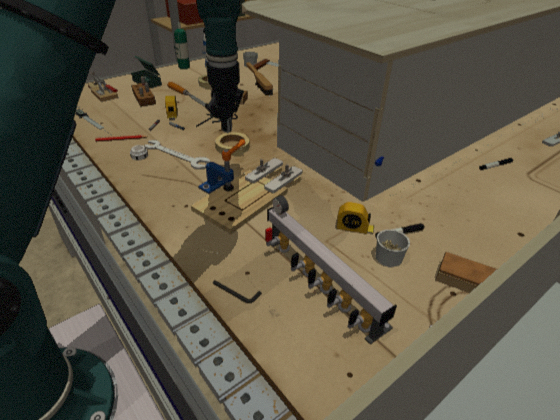

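View pics/t2.png

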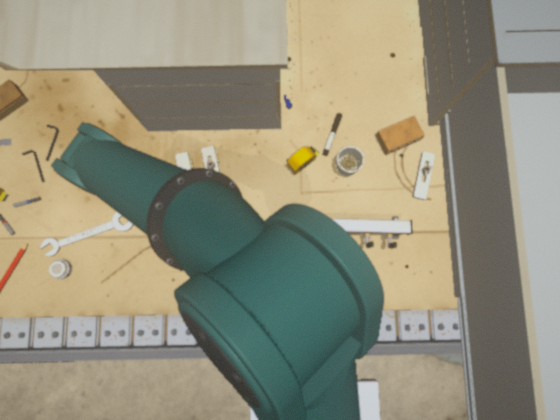

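```bash
python3 -m inch '[[[0,0,0.05],[0,0,0]],[[0,0,0.12],[0,0,0]],[[0,0,0.18],[0,0,0]],[[0,0,0.23],[0,0,0]],[[0,0,0.24],[0,0,0]],[[-0.01,0,0.24],[0,0,0]],[[-0.02,0,0.24],[0,0,0]],[[-0.03,0,0.24],[0,0,0]],[[-0.04,0,0.24],[0,0,0]],[[-0.04,0,0.24],[0,0,0]]]'
python3 - <<'E'
import numpy as np
# arc about axis: p in tool frame at call start (x=n offset,y radius). yaw decreasing by phi => rotation about tool z (down) by +phi
A=np.array([547,308.]); 
for name,p in (('c',np.array([19.,45.])),):
    for d in range(0,31,3):
        a=np.radians(d); R=np.array([[np.cos(a),-np.sin(a)],[np.sin(a),np.cos(a)]])
        s=R@p-p; print(d,(s/250).round(3),round(d/30,3))
E
```

```text
clock: 7.8
tool_pos: [583.3, 340.8, 101.5]
tcp_rot: [3.141, 0.0, 1.919]
wrist_force: [0.3, -0.3, 0.1]
gripper_width: 0.001
0 [0. 0.] 0.0
3 [-0.01   0.004] 0.1
6 [-0.019  0.007] 0.2
9 [-0.029  0.01 ] 0.3
12 [-0.039  0.012] 0.4
15 [-0.049  0.014] 0.5
18 [-0.059  0.015] 0.6
21 [-0.07   0.015] 0.7
24 [-0.08   0.015] 0.8
27 [-0.09   0.015] 0.9
30 [-0.1    0.014] 1.0
```

```bash
python3 -m inch '[[[-0.01,0.004,0],[0,0,0.1]],[[-0.019,0.007,0],[0,0,0.2]],[[-0.029,0.01,0],[0,0,0.3]],[[-0.039,0.012,0],[0,0,0.4]],[[-0.049,0.014,0],[0,0,0.5]],[[-0.059,0.015,0],[0,0,0.6]],[[-0.07,0.015,0],[0,0,0.7]],[[-0.08,0.015,0],[0,0,0.8]],[[-0.09,0.015,0],[0,0,0.9]],[[-0.1,0.014,0],[0,0,1]]]'
python3 - <<'E'
from h import *
s=bot.sense();p=s['tool_pos'];d=np.array(p[:2])-[547,308];print(p,s['tcp_rot'],np.hypot(*d),np.arctan2(d[1],d[0]),s['wrist_force'],s['ft_torque'])
f=grab('wrist','w3');f=grab('side','s3')
cv2.imwrite('pics/s3z.png',cv2.resize(f['color'][90:240,150:340,::-1],None,fx=3.5,fy=3.5,interpolation=2))
E
```

```text
clock: 9.05
tool_pos: [594.0, 320.9, 101.3]
tcp_rot: [-3.141, -0.003, 1.396]
wrist_force: [-0.8, 2.3, -0.8]
gripper_width: -0.001
[594.03653779 320.85669426 101.27953078] [-3.14066692e+00 -2.67535722e-03  1.39570325e+00] 48.76197775725826 0.2668168680407435 [-0.84365496  2.25602694 -0.79671282] [0.49829878 0.08914385 0.01206074]
```

View pics/s3z.png

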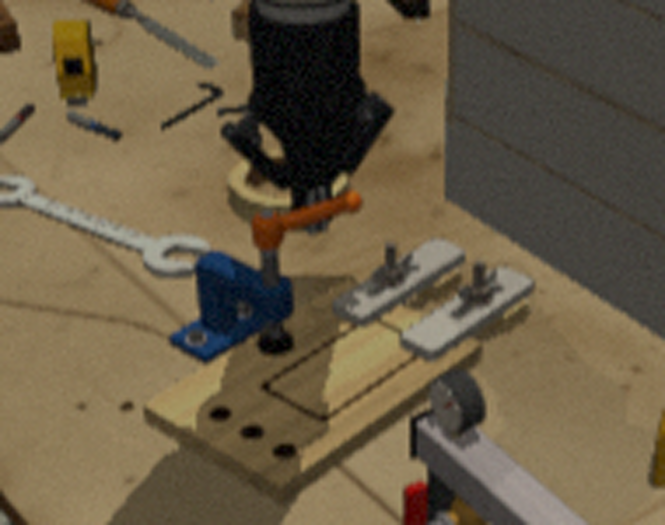

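View pics/w3.png

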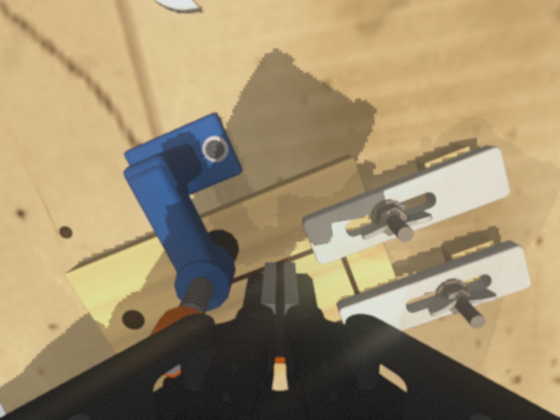

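```bash
python3 -m inch '[[[-0.01,0.004,0],[0,0,0.1]],[[-0.019,0.007,0],[0,0,0.2]],[[-0.029,0.01,0],[0,0,0.3]],[[-0.039,0.012,0],[0,0,0.4]],[[-0.049,0.014,0],[0,0,0.5]],[[-0.059,0.015,0],[0,0,0.6]],[[-0.07,0.015,0],[0,0,0.7]],[[-0.08,0.015,0],[0,0,0.8]],[[-0.09,0.015,0],[0,0,0.9]],[[-0.1,0.014,0],[0,0,1]]]'
python3 - <<'E'
from h import *
s=bot.sense();p=s['tool_pos'];d=np.array(p[:2])-[547,308];print(p,s['tcp_rot'],np.hypot(*d),np.arctan2(d[1],d[0]),s['wrist_force'],s['ft_torque'],np.round(s['qpos'],2))
f=grab('side','s4')
cv2.imwrite('pics/s4z.png',cv2.resize(f['color'][90:240,150:340,::-1],None,fx=3.5,fy=3.5,interpolation=2))
E
```

```text
clock: 10.4
tool_pos: [594.2, 295.3, 101.6]
tcp_rot: [-3.141, -0.003, 0.873]
wrist_force: [0.1, 2.7, -0.5]
gripper_width: -0.002
[594.2145805  295.31654085 101.60300815] [-3.14093621e+00 -2.80092340e-03  8.72737358e-01] 48.88851345856647 -0.26243855878015343 [ 0.13160072  2.66875693 -0.53269156] [ 0.54247275 -0.11816416  0.0150013 ] [-0.37  0.68 -0.24  1.83  0.24  0.66 -1.45]
```

View pics/s4z.png

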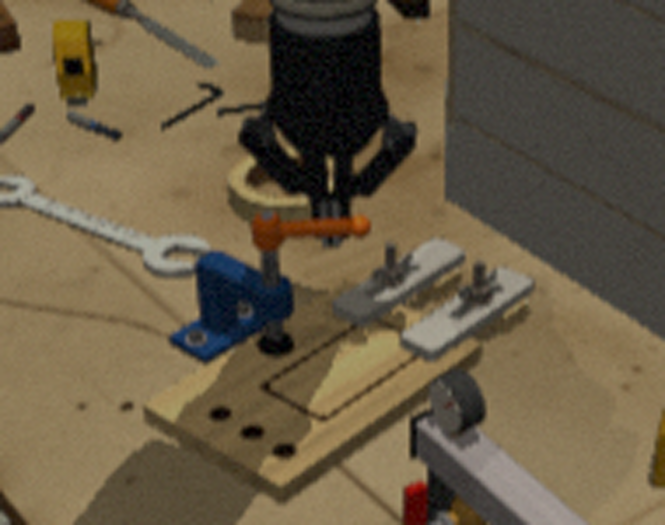

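```bash
cat >> h.py <<'E'
def orange(f):
    w=pts(f).reshape(-1,3);hsv=cv2.cvtColor(f['color'],cv2.COLOR_RGB2HSV)
    m=((hsv[...,0]>=5)&(hsv[...,0]<=18)&(hsv[...,1]>180)&(hsv[...,2]>110)).ravel()&(w[:,2]>90)&(np.hypot(w[:,1]-308,w[:,0]-547)<95)
    q=w[m]; v=cv2.fitLine(q.astype(np.float32),cv2.DIST_HUBER,0,.01,.01).ravel(); t=(q-v[3:])@v[:3]
    a,b=v[3:]+v[:3]*t.min(),v[3:]+v[:3]*t.max()
    if np.hypot(*(a[:2]-[547,308]))>np.hypot(*(b[:2]-[547,308])):a,b=b,a
    print('orange',len(q),a.round(1),b.round(1),'ang line',np.arctan2(*(b-a)[1::-1]).round(3),'ang from A',np.arctan2(b[1]-308,b[0]-547).round(3))
E
python3 -c "
from h import *
for t in('side0','s2','s3','s4','top0'): orange(load(t))"
```

```text
orange 95 [540.3 302.9 129.9] [614.2 328.6 131.3] ang line 0.335 ang from A 0.298
orange 52 [542.  304.7 130.4] [615.1 328.7 132.1] ang line 0.318 ang from A 0.296
orange 48 [541.8 308.7 128. ] [618.4 293.3 131.8] ang line -0.199 ang from A -0.204
orange 65 [543.6 311.7 125.8] [602.9 259.5 131.7] ang line -0.722 ang from A -0.716
orange 115 [539.4 303.1 128.5] [615.7 332.6 133.7] ang line 0.369 ang from A 0.344
```

```bash
python3 -m inch '[[[-0.01,0.004,0],[0,0,0.1]],[[-0.019,0.007,0],[0,0,0.2]],[[-0.029,0.01,0],[0,0,0.3]],[[-0.039,0.012,0],[0,0,0.4]],[[-0.049,0.014,0],[0,0,0.5]],[[-0.059,0.015,0],[0,0,0.6]],[[-0.07,0.015,0],[0,0,0.7]],[[-0.08,0.015,0],[0,0,0.8]],[[-0.09,0.015,0],[0,0,0.9]],[[-0.1,0.014,0],[0,0,1]]]'
python3 - <<'E'
from h import *
s=bot.sense();p=s['tool_pos'];d=np.array(p[:2])-[547,308];print(p,s['tcp_rot'],np.hypot(*d),np.arctan2(d[1],d[0]),s['wrist_force'],s['ft_torque'],np.round(s['qpos'],2))
f=grab('side','s5');orange(f)
f=grab('top','t5')
cv2.imwrite('pics/s5z.png',cv2.resize(load('s5')['color'][90:240,150:340,::-1],None,fx=3.5,fy=3.5,interpolation=2))
E
```

```text
clock: 11.7
tool_pos: [581.9, 273.7, 101.8]
tcp_rot: [-3.14, -0.004, 0.349]
wrist_force: [2.3, 2.5, -0.5]
gripper_width: 0.001
[581.90848039 273.67940219 101.83042689] [-3.14029753 -0.00377996  0.34933514] 48.95411563342995 -0.7769065228111921 [ 2.27688508  2.4908816  -0.50019608] [ 0.49717787 -0.3274884   0.00426441] [-0.44  0.65 -0.1   1.89  0.1   0.61 -1.82]
orange 64 [545.2 312.  126.7] [574.1 239.7 129.8] ang line -1.19 ang from A -1.193
```

View pics/s5z.png

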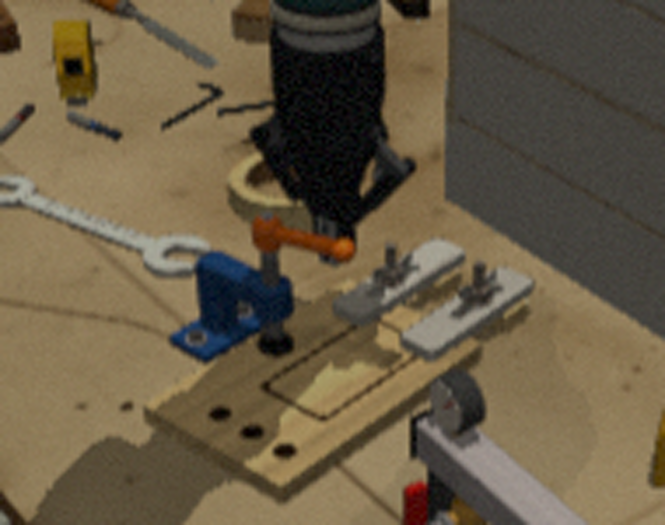

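```bash
python3 -m inch '[[[-0.007,0.003,0],[0,0,0.07]],[[-0.013,0.005,0],[0,0,0.14]],[[-0.02,0.007,0],[0,0,0.21]],[[-0.027,0.009,0],[0,0,0.28]],[[-0.027,0.009,0],[0,0,0.28]],[[-0.027,0.009,0],[0,0,0.28]],[[0.0,0.009,0],[0,0,0.28]],[[0.05,0.009,0],[0,0,0.28]],[[0.1,0.009,0],[0,0,0.28]],[[0.1,0.009,0],[0,0,0.28]]]'
python3 - <<'E'
from h import *
s=bot.sense();p=s['tool_pos'];print(p,s['tcp_rot'],s['wrist_force'])
f=grab('side','s6');orange(f)
E
```

```text
clock: 13.05
tool_pos: [606.2, 278.9, 101.2]
tcp_rot: [-3.142, -0.001, 0.202]
wrist_force: [-0.2, 0.1, -0.3]
gripper_width: 0.001
[606.24075302 278.9058396  101.18325515] [-3.14152216e+00 -9.37065802e-04  2.01733506e-01] [-0.23234151  0.06789029 -0.34458543]
orange 58 [546.3 315.2 125.1] [560.7 237.  130.3] ang line -1.388 ang from A -1.38
```

```bash
python3 -m inch '[[[0,0,-0.1],[0,0,0]],[[0,0,-0.26],[0,0,0]],[[-0.02,0.03,-0.42],[0,0,0.04]],[[-0.1,0.14,-0.5],[0,0,0.1]],[[-0.22,0.32,-0.5],[0,0,0.2]],[[-0.36,0.52,-0.5],[0,0,0.3]],[[-0.5,0.72,-0.5],[0,0,0.4]],[[-0.62,0.88,-0.5],[0,0,0.46]],[[-0.675,0.96,-0.5],[0,0,0.477]],[[-0.675,0.96,-0.5],[0,0,0.477]]]'
python3 - <<'E'
from h import *
f=grab('wrist','w7');print(f['state']['tool_pos'],f['state']['tcp_rot'])
f=grab('side','s7');orange(f)
E
```

```text
clock: 14.35
tool_pos: [487.2, 8.5, 226.4]
tcp_rot: [3.141, 0.0, -0.05]
wrist_force: [-0.0, 0.1, -0.2]
gripper_width: -0.001
[487.15004033   8.48840197 226.39553408] [ 3.14146284e+00  1.87703795e-04 -5.00419457e-02]
orange 106 [544.2 315.1 125.2] [561.  236.1 129.4] ang line -1.361 ang from A -1.378
```

View pics/s7.png

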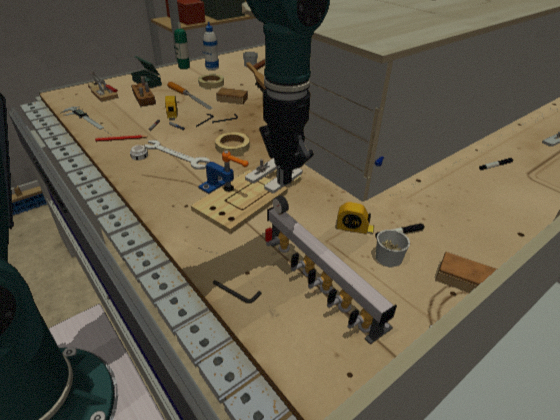

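View pics/w7.png

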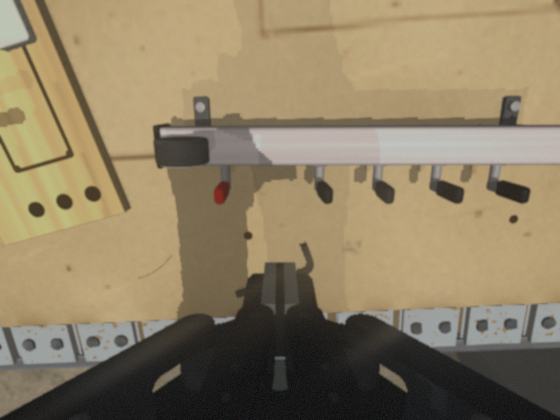

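```bash
python3 - <<'E'
from h import *
f=load('w7');W=wpts(f);w=W.reshape(-1,3);c=f['color'].reshape(-1,3).astype(int)
m=(w[:,2]>84)&(w[:,2]<100)&(abs(w[:,1]+70)<185)&(abs(w[:,0]-525)<35)
q=w[m];print('header',cv2.minAreaRect(q[:,:2].astype(np.float32)),np.median(q[:,2]))
hsv=cv2.cvtColor(f['color'],cv2.COLOR_RGB2HSV).reshape(-1,3)
for nm,mm in (('blk',(c.max(1)<75)),('red',(hsv[:,1]>170)&((hsv[:,0]<5)|(hsv[:,0]>174)))):
    m=mm&(w[:,2]>74)&(w[:,2]<90)&(abs(w[:,0]-487)<25)&(w[:,1]<100)&(w[:,1]>-240)
    nn,l,st,ce=cv2.connectedComponentsWithStats(m.reshape(420,560).astype(np.uint8))
    for i in range(1,nn):
        if st[i,4]>8: ww=w[(l==i).ravel()]; print(nm,ce[i].round(),st[i,4],np.median(ww,0).round(1),ww.min(0).round(),ww.max(0).round())
E
```

```text
header ((530.6282348632812, -56.18519592285156), (321.5607604980469, 33.24453353881836), 87.5330810546875) 90.93112902675836
blk [327. 194.] 141 [489.4 -31.3  80.2] [483. -35.  74.] [495. -28.  82.]
blk [387. 194.] 129 [487.3 -82.8  80. ] [481. -87.  74.] [493. -80.  83.]
blk [456. 194.] 162 [ 483.7 -141.3   79.7] [ 477. -146.   74.] [ 490. -138.   82.]
blk [522. 194.] 182 [ 480.9 -197.3   79.6] [ 474. -202.   74.] [ 487. -194.   83.]
red [219. 195.] 111 [493.5  60.2  80.5] [487.  57.  78.] [500.  64.  83.]
```

```bash
python3 - <<'E'
from h import *
for n,fn in (('w7',wpts),('top0',pts),('side0',pts),('w1',wpts)):
    w=fn(load(n)).reshape(-1,3); m=(w[:,2]>105)&(w[:,2]<145)&(abs(w[:,1]-60)<80)&(abs(w[:,0]-525)<45)
    q=w[m]
    if len(q): print(n,len(q),np.percentile(q,[1,50,99],axis=0).round().tolist())
E
```

```text
w7 1607 [[527.0, 58.0, 108.0], [537.0, 73.0, 131.0], [546.0, 93.0, 135.0]]
top0 152 [[524.0, 57.0, 108.0], [533.0, 75.0, 130.0], [543.0, 94.0, 136.0]]
side0 215 [[525.0, 55.0, 106.0], [529.0, 66.0, 124.0], [544.0, 90.0, 135.0]]
w1 652 [[526.0, 58.0, 108.0], [534.0, 75.0, 130.0], [544.0, 94.0, 135.0]]
```

```bash
python3 -m inch '[[[0.01,0.026,0.05],[0,0,0]],[[0.01,0.026,0.16],[0,0,0]],[[0.01,0.026,0.3],[0,0,0]],[[0.01,0.026,0.44],[0,0,0]],[[0.01,0.026,0.56],[0,0,0]],[[0.01,0.026,0.64],[0,0,0]],[[0.01,0.026,0.69],[0,0,0]],[[0.01,0.026,0.71],[0,0,0]],[[0.01,0.026,0.715],[0,0,0]],[[0.01,0.026,0.715],[0,0,0]]]'
python3 - <<'E'
from h import *
f=grab('side','s8');print(bot.sense()['tool_pos'])
cv2.imwrite('pics/s8z.png',cv2.resize(f['color'][150:350,230:430,::-1],None,fx=3,fy=3,interpolation=2))
E
```

```text
clock: 15.7
tool_pos: [490.4, 3.1, 48.0]
tcp_rot: [-3.141, -0.001, -0.047]
wrist_force: [-1.0, 0.4, 0.0]
gripper_width: 0.0
[490.40003473   3.04792702  48.13857404]
```

View pics/s8z.png

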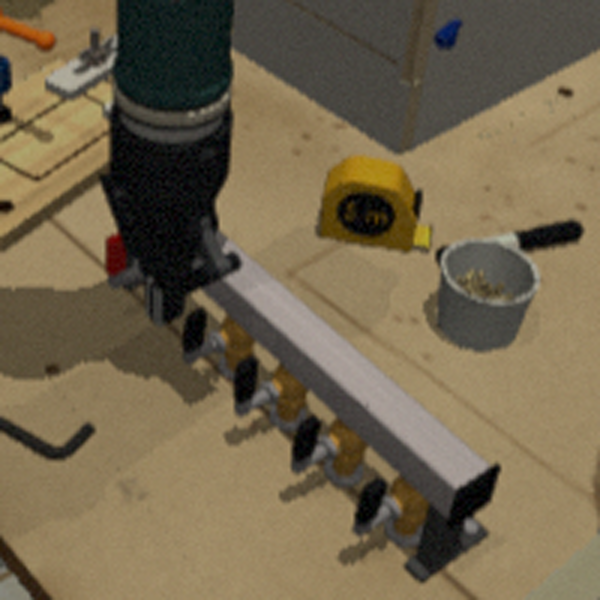

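```bash
python3 -m inch '[[[0,0.03,0.002],[0,0,0]],[[0,0.07,0.002],[0,0,0]],[[0,0.11,0.002],[0,0,0]],[[0,0.15,0.002],[0,0,0]],[[0,0.19,0.002],[0,0,0]],[[0,0.23,0.002],[0,0,0]],[[0,0.27,0.002],[0,0,0]],[[0,0.31,0.002],[0,0,0]],[[0,0.35,0.002],[0,0,0]],[[0,0.38,0.002],[0,0,0]]]'
python3 - <<'E'
from h import *
f=grab('side','s9');print(bot.sense()['tool_pos'])
cv2.imwrite('pics/s9z.png',cv2.resize(f['color'][150:350,230:430,::-1],None,fx=3,fy=3,interpolation=2))
E
```

```text
clock: 17.0
tool_pos: [485.4, -90.8, 47.0]
tcp_rot: [-3.14, 0.0, -0.046]
wrist_force: [-0.2, 3.3, 2.8]
gripper_width: 0.001
[485.32180029 -92.68501399  47.0221562 ]
```

View pics/s9z.png

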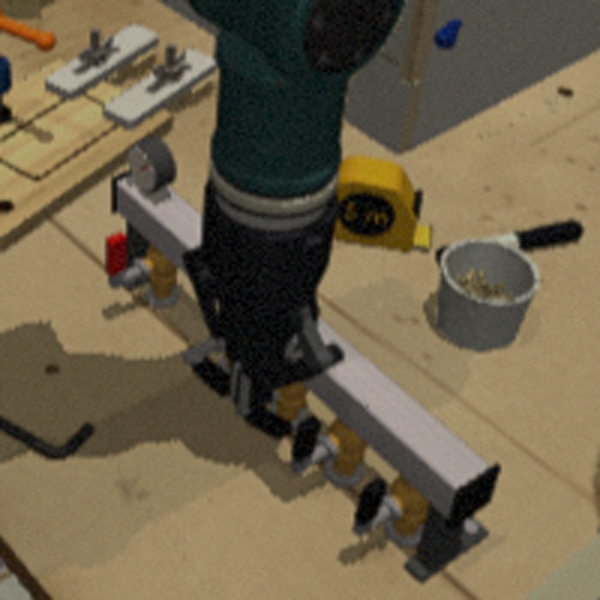

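```bash
python3 -m inch '[[[0,0.04,0],[0,0,0]],[[0,0.08,0],[0,0,0]],[[0,0.12,0],[0,0,0]],[[0,0.16,0],[0,0,0]],[[0,0.2,0],[0,0,0]],[[0,0.24,0],[0,0,0]],[[0,0.28,0],[0,0,0]],[[0,0.32,0],[0,0,0]],[[0,0.35,0],[0,0,0]],[[0,0.37,0],[0,0,0]]]'
python3 -m inch '[[[0,0.04,0],[0,0,0]],[[0,0.08,0],[0,0,0]],[[0,0.12,0],[0,0,0]],[[0,0.16,0],[0,0,0]],[[0,0.2,0],[0,0,0]],[[0,0.24,0],[0,0,0]],[[0,0.28,0],[0,0,0]],[[0,0.31,0],[0,0,0]],[[0,0.32,0],[0,0,0]],[[0,0.32,0],[0,0,0]]]'
python3 - <<'E'
from h import *
f=grab('side','s10');print(bot.sense()['tool_pos'])
cv2.imwrite('pics/s10z.png',cv2.resize(f['color'][150:350,230:430,::-1],None,fx=3,fy=3,interpolation=2))
E
```

```text
clock: 18.3
tool_pos: [480.8, -184.4, 47.1]
tcp_rot: [-3.141, 0.0, -0.048]
wrist_force: [-0.8, 3.4, 2.7]
gripper_width: 0.005
clock: 19.55
tool_pos: [477.1, -264.2, 47.0]
tcp_rot: [-3.142, 0.0, -0.047]
wrist_force: [0.2, 0.4, -0.5]
gripper_width: 0.0
[ 477.16579846 -263.88834769   46.99144801]
```

View pics/s10z.png

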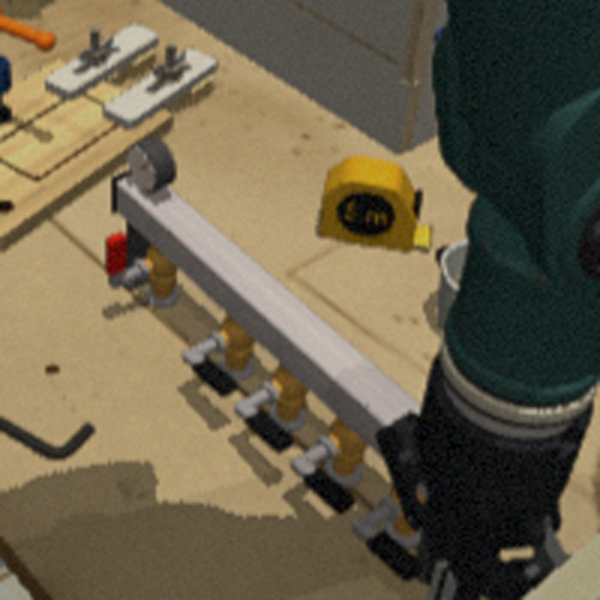

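```bash
python3 -m inch '[[[0,0,-0.08],[0,0,0]],[[0,0,-0.22],[0,0,0]],[[0,0,-0.4],[0,0,0]],[[0,0,-0.58],[0,0,0]],[[0,0,-0.74],[0,0,0]],[[0,-0.05,-0.86],[0,0,0]],[[0,-0.15,-0.9],[0,0,0]],[[0,-0.28,-0.9],[0,0,0]],[[0,-0.36,-0.9],[0,0,0]],[[0,-0.36,-0.9],[0,0,0]]]'
python3 - <<'E'
from h import *
f=grab('side','s11');grab('wrist','w11');orange(f);print(bot.sense()['tool_pos'])
cv2.imwrite('pics/s11z.png',cv2.resize(f['color'][130:340,170:440,::-1],None,fx=2.8,fy=2.8,interpolation=2))
f=load('w11');W=wpts(f);w=W.reshape(-1,3);c=f['color'].reshape(-1,3).astype(int)
m=(c.max(1)<70)&(w[:,2]>25)&(w[:,2]<95)&(abs(w[:,0]-484)<18)&(w[:,1]<100)&(w[:,1]>-280)
nn,l,st,ce=cv2.connectedComponentsWithStats(m.reshape(420,560).astype(np.uint8))
for i in range(1,nn):
    if st[i,4]>25:
        ww=w[(l==i).ravel()]; p=np.polyfit(ww[:,1],ww[:,2],1); print(ce[i].round(),st[i,4],np.median(ww,0).round(1),ww.min(0).round(),ww.max(0).round(),'slope',p[0].round(3))
E
```

```text
clock: 20.85
tool_pos: [481.4, -172.0, 272.1]
tcp_rot: [-3.141, 0.0, -0.043]
wrist_force: [0.3, -0.3, -0.0]
gripper_width: -0.001
orange 109 [544.7 315.2 125.5] [560.2 235.5 129. ] ang line -1.379 ang from A -1.391
[ 481.25826126 -174.70175332  271.97055384]
[172. 179.] 340 [487.8 -57.8  44. ] [481. -73.  40.] [494. -41.  47.] slope -0.085
[223. 179.] 369 [ 485.2 -112.2   43.9] [ 478. -129.   40.] [492. -96.  47.] slope -0.087
[274. 179.] 322 [ 482.6 -168.    43.8] [ 475. -183.   40.] [ 489. -152.   46.] slope -0.096
[325. 179.] 186 [ 479.3 -221.    43.9] [ 473. -238.   41.] [ 486. -208.   47.] slope -0.104
```

View pics/s11z.png

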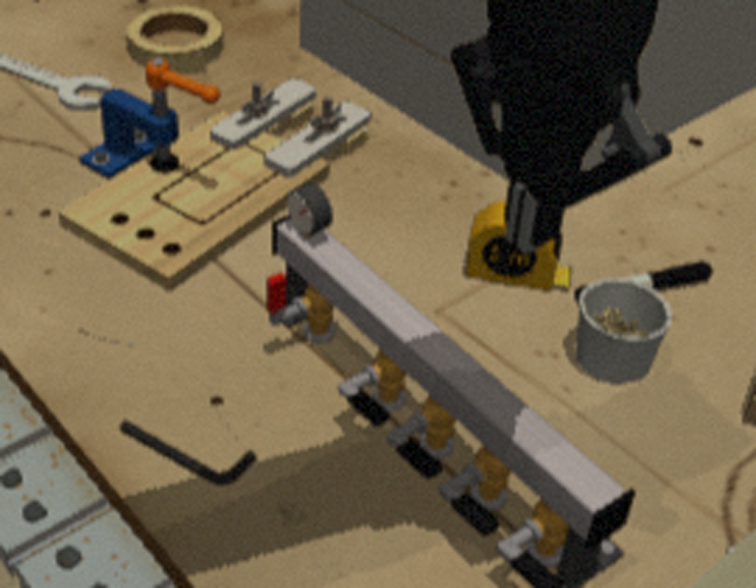

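View pics/w11.png

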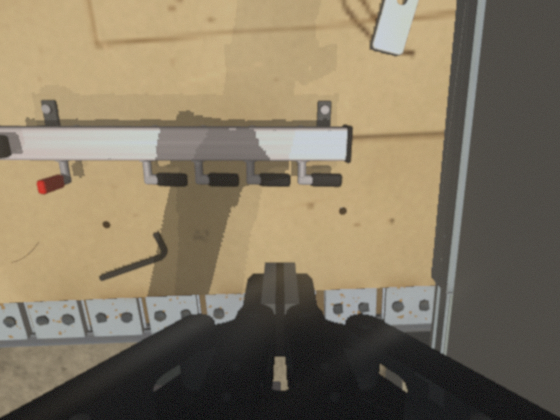

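```bash
python3 - <<'E'
from h import *
a,b=load('side0')['color'],load('s11')['color']
ga,gb=[cv2.cvtColor(x,cv2.COLOR_RGB2GRAY).astype(np.float32) for x in(a,b)]
for n,(u0,v0,u1,v1) in {'panel':(188,195,262,235),'straps':(240,155,305,190),'hex':(208,275,265,305),'tub':(374,225,415,268),'tape':(372,200,376,235),'red':(258,222,282,246),'column':(198,160,222,195)}.items():
    p=cv2.phaseCorrelate(ga[v0:v1,u0:u1],gb[v0:v1,u0:u1]); print(n,np.round(p[0],2),round(p[1],2),abs(ga-gb)[v0:v1,u0:u1].mean())
E
```

```text
panel [0.41 0.02] 0.96 12.214865
straps [0.03 0.03] 0.93 12.161758
hex [0.03 0.04] 0.96 13.8
tub [0.51 0.5 ] 0.98 9.422008
tape [-0.41  3.66] 0.38 22.721428
red [-0.02  0.32] 0.89 8.774305
column [0.05 0.09] 0.93 8.566667
```

```bash
python3 -c "
from rig import bot
print(bot.sign_off(), bot.sense()['clock'])"
```

```text
the job is handed in; nothing more can be done
the job is handed in; nothing more can be done
```

The panel is clamped and all four black valve levers are down, done in that order. I handed the job in at about 21 s with the arm clear of everything.

- **Clamp:** I pushed the orange lever round with the closed fingertips. It ended at a joint value of about 2.57, pointing straight away from the column. The push force read about 3.4 N near the end, and the lever stayed there in later pictures.
- **Valves:** One drag along the row laid levers 1 to 4 over. The red lever is still upright. The black levers' tips measure about 0.09 rad (5°) above exactly flat, which follows from the prescribed fingertip height, so I made no second pass.
- **Other things:** Comparing pictures from before and after, the straps, hex key and clamp column show no movement. The panel and the tub read about half a pixel. I put that down to changed shadows, because the tub was never touched. The tape measure was partly hidden by the gripper, so its comparison was not usable. It looked undisturbed, and the arm did not go near it.

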